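# Stack the empty reels in the dispatch tray and lock them down

### The arm

A 6-joint arm with a two-finger parallel gripper is mounted at the origin on the work surface. World frame = base frame: x ahead of the robot, y to its left, z up, the work surface at z = 0. Lengths are in m, angles in rad, forces in N, time in s.
With the tool pointing down it reaches from about 0.35 to 0.775 m from the base axis. Payload 5.5 kg.
Tool frame: the origin (TCP) lies midway between the tips of the shut fingers; the grasp point (between the pads) lies 19 mm behind it; z points along the fingers, y is the line along which they close (so a half turn about z gives the same grasp; the last joint's range is limited). The gripper opens to 85 mm and grips with 20 to 120 N. Pads are 22 mm wide; open, the fingers measure 114 mm over their backs; the gripper's body (76 mm by 85 mm) begins 54 mm behind the grasp point. The pads swing forward as they close: fully open they stand 13 mm farther back than shut.
Start: joints at [0.981, 0.313, 0.046, 1.304, 0, 1.431], TCP at [0.25, 0.518, 0.2] pointing down, gripper open.
Joint ranges: [-2.76, 2.76], [-0.86, 1.69], [-1.03, 1.26], [-2.2, 2.34], [-1.47, 1.5], [-3.14, 3.14]. Speed limits (rad/s): [2.57, 2.57, 3.14, 3.14, 3.14, 3.14].

### API

Orientations are given as a unit quaternion [w, x, y, z].
In Python, from workcell import get_state, read_camera, camera_info, hand_in, recognise gives the robot as it stands.
- The arm moves only by the tool arm_command, never from a script. Its argument "moves" is one flat list of numbers, 7 for each row, row after row: the opening, from -1 (shut) to 1 (fully open), then the shift along the tool's x, y, z in mm, then the turn, a rotation vector about the tool's x, y, z in rad. A call has 1 to 8 rows; each row shifts and turns the commanded pose from where the row before left it, along the tool's axes as they then stand; what a row does not reach is not made up. A row lasts 1/8 s, in which the tool goes at most 62.5 mm and 10.7 degrees, less where a joint would pass 70% of its speed; a pose out of reach is approached as far as the arm can. A call with a gripper value outside its range is refused whole. The fingers move at their own pace and stop on an object; "newtons" is the grip in N (left out, the last holds). Time passes only in rows, so rows that do not move let the fingers close. It gives the time, the measured TCP pose, the force, the opening and the grip force at its end, in the units of the state.
- get_state(): the state, without advancing time (a new reading comes with each control period).
- read_camera(name): name is "scene" or "top" or "wrist"; returns (picture, depth): 384x512x3 uint8, blue, green, red; 384x512 float32, m along the optical axis (not along the pixel's ray), 0 where there is no reading.
- camera_info(name): a dict with "fovy" (degrees; the focal length in pixels is half the picture's height over the tangent of half this angle, whatever the lens; pixels are square), "cx", "cy" (the principal point, pixels), "eye" and "orientation" of the camera in the world; the wrist camera has in their place "tool_from_camera" (4x4, takes a point from camera to tool coordinates, whose origin is the TCP and whose axes are the flange's). Camera axes: x right, y down, z forward; pixel columns grow to the right and rows downward; lengths in m; the calibration is good to about 2 mm. A picture is of the moment at which its call begins: read the wrist's pose just before it. camera_info takes no time and is no camera call.
- hand_in(): hands the job in; it is judged then, once.
Trained networks look in the newest picture that a camera, given by its name, has taken for a name from the list of things; names that differ only in an ending like _2 or _b are one class to them, and where a whole thing is asked for, a point or a joint stands for the part that bears it (a point fixed in the world has none). Each returns a list of dicts, best first, with "confidence" (0 to 1); they miss things now and then, are a little off and sometimes report something else, mostly with a low value. They report only what shows in the picture. A call takes as long as a camera call. They do not tell look-alikes from the thing itself.
- recognise(camera, label): "point" ([column, row] in pixels, amid what is visible of it).
The state is a dict: "clock": time; "joint_pos": joint angles; "qvel": joint speeds; "tau": joint torques, N m; "tcp_pos": TCP position; "orientation": TCP orientation; "wrist_force": force on the tool from outside, world axes, zero at the start; "ft_torque": the same for the moment, N m; "finger_gap": finger opening in m; "grip_force": force on a finger pad.
Only numpy, scipy, OpenCV 4.12 (cv2) and the standard library are available. Lean on these libraries where they do the work, as an engineer would, in place of code of your own. Each camera call takes 0.05 s, during which the arm holds its last target. There are 200 camera calls.

### The job

Finish the pyramid of empty reels in the blue dispatch tray: lay the two blue reels side by side in the two gaps on top of the grey bottom row, then the orange reel in the gap on top of the blue pair, all parallel to the grey ones and with their flanges resting on the flanges below, ends lined up. Then swing the yellow hold-down arm over the top reel until it stops, let go, and leave everything else on the bench where it was.

Things in the scene. Friction and masses are not known exactly. Their poses are not given: they have to be found in the camera images.
- tray: Fixed open blue tray, 106 mm (its x) by 210 mm (its y), walls 45 mm high, 5 mm thick, inner floor 8 mm up. Three reels lie in it along its x, 66 mm apart. Origin: middle of the underside. Seated, a blue reel's origin is at about x 0, y +33 or -33, z 95 mm here, the orange one's at x 0, y 0, z 150 mm. A 20 mm post at x +95 mm carries the hold-down arm.
- base_left: Empty plastic reel lying on its side: two flanges 64 mm in diameter, 12 mm thick, on a bare core 36 mm in diameter; 90 mm long, 66 mm clear between flanges (grasp the core there from above); 0.22 kg. Origin: its middle, on its axis; x along the axis (may be rolled about x). In the tray's bottom row, origin 40 mm above the table. Grey flanges, black core, in the lane at the tray's y = +66 mm.
- base_mid: Empty plastic reel lying on its side: two flanges 64 mm in diameter, 12 mm thick, on a bare core 36 mm in diameter; 90 mm long, 66 mm clear between flanges (grasp the core there from above); 0.22 kg. Origin: its middle, on its axis; x along the axis (may be rolled about x). In the tray's bottom row, origin 40 mm above the table. Grey flanges, black core, in the middle lane.
- base_right: Empty plastic reel lying on its side: two flanges 64 mm in diameter, 12 mm thick, on a bare core 36 mm in diameter; 90 mm long, 66 mm clear between flanges (grasp the core there from above); 0.22 kg. Origin: its middle, on its axis; x along the axis (may be rolled about x). In the tray's bottom row, origin 40 mm above the table. Grey flanges, black core, in the lane at y = -66 mm.
- blue_a: Empty plastic reel lying on its side: two flanges 64 mm in diameter, 12 mm thick, on a bare core 36 mm in diameter; 90 mm long, 66 mm clear between flanges (grasp the core there from above); 0.22 kg. Origin: its middle, on its axis; x along the axis (may be rolled about x). Starts in a wooden chock, origin 43 mm above the table. Blue flanges, grey core. Goes in either gap of the bottom row.
- blue_b: Empty plastic reel lying on its side: two flanges 64 mm in diameter, 12 mm thick, on a bare core 36 mm in diameter; 90 mm long, 66 mm clear between flanges (grasp the core there from above); 0.22 kg. Origin: its middle, on its axis; x along the axis (may be rolled about x). Starts in a wooden chock, origin 43 mm above the table. Blue flanges, grey core. Goes in the other gap.
- orange: Empty plastic reel lying on its side: two flanges 64 mm in diameter, 12 mm thick, on a bare core 36 mm in diameter; 90 mm long, 66 mm clear between flanges (grasp the core there from above); 0.22 kg. Origin: its middle, on its axis; x along the axis (may be rolled about x). Starts in a wooden chock, origin 43 mm above the table. Orange flanges, white core. Goes on top.
- hold_down (a joint): Swing of the yellow hold-down arm on its post, rad. 0: at its stop, pointing along the tray's -x over the top reel; grows as it swings out to the tray's +y side (1.57: along +y). Starts at 1.6 to 1.9; limit 2.2; stays where left, friction about 1.2 N at the knob. Bar 22 mm wide, 12 mm thick, underside 188 mm above the table, 6 mm above a well stacked top reel.
- hold_down_knob (a point): Grip height on the upright black knob near the free end of the hold-down arm, on the knob's axis, 221 mm above the table, 110 mm from the pivot. The knob is 24 mm in diameter, 42 mm tall (200 to 242 mm above the table).
- hold_down_pivot (a point): Pivot of the hold-down arm: on the post's axis, 186 mm above the table; at tray x +95 mm, y 0.
- board: Plywood supply board fixed on the bench, 270 mm (its x) by 260 mm, 6 mm thick. On it are fixed three wooden chocks (100 by 68 mm, two 7 mm high side strips) at different angles, each with one reel to be stacked. Origin: middle of the underside.
- oil: Bystander: small white bottle, 32 mm in diameter, 70 mm tall, standing near a far corner of the supply board. Origin: centre of its underside.
- beaker: Bystander: clear beaker, 62 mm in diameter, 75 mm tall, between tray and board, on the robot's side. Origin: centre of its underside.
- screwdriver: Bystander: screwdriver 190 mm long, red handle, lying between tray and board, on the far side.
- tape: Bystander: amber roll of tape, 100 mm in diameter, 45 mm tall, lying flat at the far side.
- jar: Bystander: green glass jar, 68 mm in diameter, 100 mm tall, at the far side. Origin: centre of its underside.
- wrench: Bystander: wrench 180 mm long lying at the robot's right.
- carton: Bystander: cardboard carton 120 by 90 by 70 mm at the robot's left. Origin: centre of its underside.
Things that resemble listed ones, but are neither listed nor needed, are in the scene too. What is shaped like the orange but turquoise is not meant.

How it is judged:
By the outcome, as a careful person would: the job done as asked, in the order asked, and still so for the second after the job is handed in, with the robot touching nothing.
It also fails if it takes over 72 s, if anything falls off the work surface, if the arm or the gripper's body presses on something with over 40 N, if the wrist force passes 120 N, or if a joint passes its speed limit or range.

## Working session

There is one attempt and no reset: what is moved stays moved. The work goes in short steps, Python scripts to look and compute and a tool call to move; the robot and the scene stay as the last step left them, time stands still between calls to the robot, and variables do not carry over. Pictures are saved under pics/ and viewed, at most 10 in all, crops included, and the job is handed in when it is done.

Besides the shell and the picture viewer there is one more tool, called after "Request:" as a command line: name --argument value ..., lists and objects as JSON in quotes. arm_command: Moves the arm, as the interface text tells. Its arguments: {"type":"object","properties":{"moves":{"type":"array"},"newtons":{"type":"number"}},"required":["moves"]}

```bash
ls; mkdir -p pics; cat > h.py <<'E'
import numpy as np, cv2
from scipy.spatial.transform import Rotation as R
from workcell import *
def rot(q): return R.from_quat([q[1],q[2],q[3],q[0]]).as_matrix()
def cloud(name):
    s=get_state(); im,d=read_camera(name); c=camera_info(name)
    f=192/np.tan(np.radians(c["fovy"])/2)
    v,u=np.mgrid[0:384,0:512]
    P=np.dstack([(u-c["cx"])/f*d,(v-c["cy"])/f*d,d])
    if "eye" in c: W=P@rot(c["orientation"]).T+np.array(c["eye"])
    else:
        T=np.array(c["tool_from_camera"]); W=(P@T[:3,:3].T+T[:3,3])@rot(s["orientation"]).T+s["tcp_pos"]
    W[d==0]=np.nan
    return im,d,W
E
python3 - <<'E'
from h import *
s=get_state();print(s["tcp_pos"],s["orientation"],s["clock"])
for n in("scene","top"):
    im,d,W=cloud(n); np.savez(f"{n}.npz",im=im,W=W)
    c=camera_info(n);print(n,c)
    for l in ["tray","blue_a","orange","hold_down_knob","base_mid"]:
        for r in recognise(n,l): 
            u,v=map(int,r["point"]);print(n,l,r["point"],round(r["confidence"],2),W[min(v,383),min(u,511)].round(3))
    cv2.imwrite(f"pics/{n}.png",im)
c=camera_info("wrist");print(c)
E
```

```text
pics
[0.24966841 0.51732086 0.19881346] [-3.33363824e-04  2.22998151e-01  9.74818440e-01 -8.50472108e-04] 0.0
scene {'fovy': 51.734687249326946, 'cx': 258.7611397376631, 'cy': 195.9383525243608, 'eye': array([1.43771974, 0.7067002 , 1.09421397]), 'orientation': array([-0.1937624 ,  0.41348226,  0.8077348 , -0.37289817])}
scene tray [204.4, 192.8] 0.72 [ 0.545 -0.207  0.048]
scene tray [216.6, 188.5] 0.42 [ 0.501 -0.178  0.054]
scene tray [289.0, 213.6] 0.41 [0.471 0.16  0.074]
scene blue_a [289.1, 241.8] 0.96 [0.584 0.232 0.062]
scene blue_a [289.8, 210.9] 0.8 [0.445 0.144 0.061]
scene orange [326.0, 227.2] 0.97 [0.438 0.303 0.055]
scene hold_down_knob [207.7, 176.5] 0.56 [ 0.598 -0.127  0.199]
scene base_mid [217.6, 188.3] 0.58 [ 0.499 -0.174  0.054]
top {'fovy': 43.987655600028255, 'cx': 260.5480990059578, 'cy': 194.0762662857382, 'eye': array([0.21168624, 0.07311658, 1.73965809]), 'orientation': array([-0.08000699,  0.71917098, -0.68576991,  0.0781768 ])}
top tray [327.9, 217.1] 0.82 [ 0.531 -0.162  0.008]
top blue_a [225.1, 199.2] 0.9 [0.57  0.214 0.058]
top blue_a [238.1, 241.8] 0.82 [0.42  0.158 0.06 ]
top orange [201.9, 234.0] 0.77 [0.438 0.291 0.065]
top orange [98.4, 235.3] 0.73 [0.42  0.661 0.047]
top hold_down_knob [326.4, 183.0] 0.66 [ 0.611 -0.131  0.2  ]
top hold_down_knob [286.1, 196.3] 0.17 [ 0.601 -0.008  0.019]
top base_mid [336.3, 223.2] 0.85 [ 0.501 -0.187  0.064]
{'fovy': 58.05701209404036, 'cx': 254.85875612999223, 'cy': 193.4651740304875, 'tool_from_camera': array([[ 5.89080898e-04, -9.59367979e-01, -2.82157284e-01,
         7.16098590e-02],
       [ 9.99999749e-01,  6.75919135e-04, -2.10430240e-04,
         6.33548033e-05],
       [ 3.92595542e-04, -2.82157089e-01,  9.59368137e-01,
        -1.73462218e-01],
       [ 0.00000000e+00,  0.00000000e+00,  0.00000000e+00,
         1.00000000e+00]])}
```

View pics/scene.png

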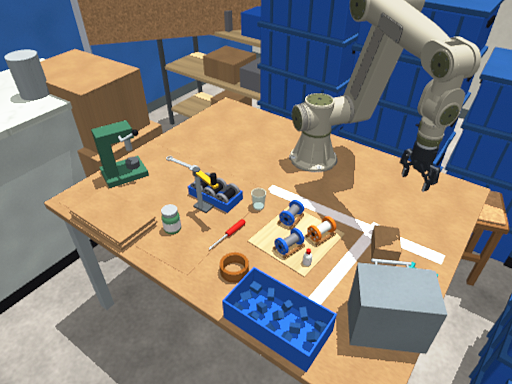

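```bash
python3 -c "
import cv2;a=cv2.imread('pics/top.png')[120:300,70:400];cv2.imwrite('pics/topc.png',cv2.resize(a,(792,432),interpolation=2))"
```

```text
(no output)
```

View pics/topc.png

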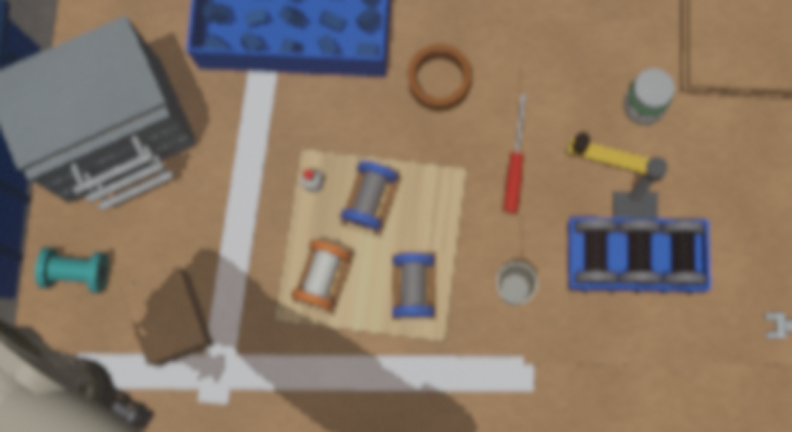

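The scene view shows the tray with three grey/black reels at (217,188). The yellow arm and knob are at (208,177), and the supply board with two blue reels (289,211), (289,242) and the orange reel (326,227).

Candidates:
- **Orange:** the orange reel on the board at top (202,234), or the turquoise look-alike at top (98,235), which is excluded.
- **Blue:** top (225,199) and (238,242).
- **Tray:** the one with reels at top (330,220). The large blue crate at scene (280,315) is not it.

The crop confirms these. Next I fit the reel model to the depth clouds.

```bash
cat >> h.py <<'E'
from scipy.optimize import least_squares
def box2(p,r,cx,cr,hx,hr):
    d=np.abs(np.c_[p-cx,r-cr])-[hx,hr]
    return np.linalg.norm(np.maximum(d,0),axis=1)+np.minimum(d.max(1),0)
def sdf(P,x,y,z,a):
    q=P-[x,y,z]; ax=q[:,0]*np.cos(a)+q[:,1]*np.sin(a); r=np.hypot(-q[:,0]*np.sin(a)+q[:,1]*np.cos(a),q[:,2])
    u=np.abs(ax)
    return np.minimum(box2(u,r,.039,0,.006,.032),box2(u,r,0,0,.035,.018))
def fit(P,x0,z,offs=(0,),tilt=False):
    def f(p):
        zz=p[3] if len(p)>3 else z
        return np.min([np.abs(sdf(P,p[0]-o*np.sin(p[2]),p[1]+o*np.cos(p[2]),zz,p[2])) for o in offs],axis=0)
    best=None
    for a in np.atleast_1d(x0[2]):
        s=least_squares(f,[x0[0],x0[1],a]+([z] if tilt else []),loss="soft_l1",f_scale=.002)
        if best is None or s.cost<best.cost: best=s
    return best.x, np.median(np.abs(f(best.x))), len(P)
def pts(W,x,y,rad,zlo,zhi):
    P=W.reshape(-1,3); P=P[~np.isnan(P[:,0])]
    return P[(np.hypot(P[:,0]-x,P[:,1]-y)<rad)&(P[:,2]>zlo)&(P[:,2]<zhi)]
E
python3 - <<'E'
from h import *
C={n:np.load(n+".npz")["W"] for n in("scene","top")}
for nm,x,y in(("blue_far",.575,.22),("blue_near",.428,.155),("orange",.43,.297)):
    for k in("scene","top","both"):
        P=np.vstack([pts(C[n],x,y,.062,.022,.09) for n in C if k in(n,"both")])
        r=fit(P,(x,y,[-.8,-.4,0,.4,.8]),.043,tilt=True);print(nm,k,r[0].round(4),round(r[1],4),r[2])
for k in("scene","top","both"):
    P=np.vstack([pts(C[n],.495,-.178,.115,.052,.09) for n in C if k in(n,"both")])
    r=fit(P,(.495,-.178,[-.3,0,.3]),.040,(0,.066,-.066),True);print("tray",k,r[0].round(4),round(r[1],4),r[2])
    P=np.vstack([pts(C[n],.6,-.15,.2,.205,.25) for n in C if k in(n,"both")])
    print("knobpts",P.mean(0).round(4),len(P))
    P=np.vstack([pts(C[n],.6,-.15,.2,.19,.203) for n in C if k in(n,"both")])
    print("bar",P.mean(0).round(4),P.min(0).round(3),P.max(0).round(3),len(P))
E
```

```text
blue_far scene [ 0.5672  0.2223 -0.268   0.0445] 0.0011 406
blue_far top [ 0.5632  0.2213 -0.2616  0.0431] 0.0014 350
blue_far both [ 0.5663  0.2217 -0.2669  0.044 ] 0.0016 756
blue_near scene [0.4325 0.1476 0.0491 0.0447] 0.0015 373
blue_near top [0.4286 0.1462 0.0429 0.0434] 0.0017 371
blue_near both [0.4316 0.1469 0.0467 0.044 ] 0.0019 744
orange scene [ 0.4424  0.2864 -0.2884  0.0443] 0.0014 317
orange top [ 0.4382  0.2855 -0.2822  0.0433] 0.0018 354
orange both [ 0.4413  0.2858 -0.2923  0.0439] 0.0017 671
tray scene [ 0.5032 -0.1892  0.0935  0.042 ] 0.002 421
knobpts [ 0.6157 -0.0993  0.2242] 95
bar [ 0.6106 -0.1304  0.1987] [ 0.584 -0.193  0.19 ] [ 0.631 -0.065  0.203] 118
tray top [ 0.4952 -0.1897  0.0306  0.0415] 0.0017 764
knobpts [ 0.6043 -0.1112  0.2254] 95
bar [ 0.5994 -0.1378  0.1987] [ 0.574 -0.201  0.191] [ 0.626 -0.065  0.203] 187
tray both [ 0.4975 -0.1896  0.0289  0.0418] 0.0019 1185
knobpts [ 0.61   -0.1053  0.2248] 190
bar [ 0.6037 -0.1349  0.1987] [ 0.574 -0.201  0.19 ] [ 0.631 -0.065  0.203] 305
```

```bash
cat >> h.py <<'E'
def plan(*wps):
    """waypoints (x,y,z,a): tool down, tool x = -(cos a, sin a). Turn first, then shift; prints tool-axis mm and rad."""
    s=get_state(); M=rot(s["orientation"]); p=np.array(s["tcp_pos"]); print("at",p.round(4),"clock",round(s["clock"],2))
    for x,y,z,a in wps:
        T=np.c_[[-np.cos(a),-np.sin(a),0],[-np.sin(a),np.cos(a),0],[0,0,-1]]
        rv=R.from_matrix(M.T@T).as_rotvec(); d=T.T@(np.array([x,y,z])-p)*1000
        print("turn",rv.round(3),"deg",round(np.degrees(np.linalg.norm(rv)),1),"shift",d.round(1)); M=T;p=np.array([x,y,z])
E
python3 -c "
from h import *
plan((.48,.22,.26,-.27))"
```

```text
at [0.25   0.5178 0.1997] clock 0.6
turn [ 0.    0.   -0.18] deg 10.3 shift [-301.1 -225.7  -60.3]
```

Request:
arm_command --moves '[1,0,0,-20,0,0,-0.18,1,-50,-38,-40,0,0,0,1,-50,-38,0,0,0,0,1,-50,-38,0,0,0,0,1,-50,-38,0,0,0,0,1,-50,-38,0,0,0,0,1,-50,-36,0,0,0,0,1,0,0,0,0,0,0]' --newtons 40

```text
clock: 1.6
tcp_pos: [0.4746, 0.2256, 0.253]
orientation: [0.0, 0.138, 0.99, -0.0]
wrist_force: [-0.4, 1.5, -0.2]
finger_gap: 0.0853
grip_force: 0.0
```

```bash
python3 - <<'E'
from h import *
im,d,W=cloud("wrist"); cv2.imwrite("pics/w1.png",im)
print([(r["point"],r["confidence"]) for l in("blue_a","orange") for r in recognise("wrist",l)])
for nm,x,y in(("blue_far",.566,.222),("blue_near",.431,.147),("orange",.44,.286)):
    r=fit(pts(W,x,y,.062,.024,.09),(x,y,[-.3,0,.3]),.043,tilt=True);print(nm,r[0].round(4),round(r[1],4),r[2])
    a=r[0]; plan((a[0],a[1],.12,a[2]),(a[0],a[1],.024,a[2]))
E
```

```text
[([272.8, 230.7], 0.95), ([178.4, 139.9], 0.65), ([5.9, 270.3], 0.45), ([297.9, 114.6], 0.6)]
blue_far [ 0.5679  0.221  -0.2625  0.0422] 0.0003 3575
at [0.4718 0.2292 0.2533] clock 1.75
turn [ 0.    -0.    -0.008] deg 0.4 shift [-94.9  17.  133.3]
turn [0. 0. 0.] deg 0.0 shift [ 0.  0. 96.]
blue_near [0.433  0.1462 0.0495 0.0422] 0.0004 3670
at [0.4718 0.2292 0.2533] clock 1.75
turn [ 0.   -0.   -0.32] deg 18.3 shift [ 42.8 -81.  133.3]
turn [0. 0. 0.] deg 0.0 shift [ 0.  0. 96.]
orange [ 0.4435  0.2853 -0.2744  0.0422] 0.0003 3831
at [0.4718 0.2292 0.2533] clock 1.75
turn [ 0.    -0.     0.004] deg 0.2 shift [ 42.4  46.3 133.3]
turn [0. 0. 0.] deg 0.0 shift [ 0.  0. 96.]
```

View pics/w1.png

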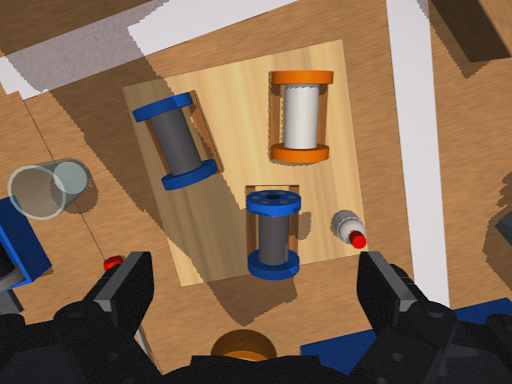

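The wrist view shows the near blue reel at (175,140), orange at (300,115), far blue at (273,232), and the oil bottle close to the far blue at (348,228). I'll narrow the gripper before descending there.

Request:
arm_command --moves '[0.3,-45,8,40,0,0,-0.01,0.3,-40,8,30,0,0,0,0.3,-10,1,10,0,0,0,0.3,0,0,0,0,0,0,0.3,0,0,0,0,0,0,0.3,0,0,0,0,0,0]'

```text
clock: 2.5
tcp_pos: [0.5679, 0.2213, 0.175]
orientation: [0.001, 0.129, 0.992, 0.0]
wrist_force: [-0.7, -0.0, 0.0]
finger_gap: 0.0555
grip_force: 0.0
```

```bash
python3 - <<'E'
from h import *
im,d,W=cloud("wrist"); s=get_state(); print(s["tcp_pos"],s["finger_gap"])
nm,x,y="bf",.566,.222
P=pts(W,x,y,.062,.024,.09)
r=fit(P,(x,y,[-.3,0,.3]),.043,tilt=True);print(nm,r[0].round(4),round(r[1],4),r[2])
a=r[0]; plan((a[0],a[1],.08,a[2]),(a[0],a[1],.024,a[2]))
B=pts(W,x-.0,y+.06,.09,.07,.09);print("oil top",B.mean(0),len(B))
c,sn=np.cos(a[2]),np.sin(a[2]);q=B-[a[0],a[1],0];print("oil in reel frame", (q[:,0]*c+q[:,1]*sn).mean(),(-q[:,0]*sn+q[:,1]*c).min() if len(B) else 0)
E
```

```text
[0.56801799 0.22116927 0.17486925] 0.055925517629193816
bf [ 0.5679  0.2211 -0.2634  0.0422] 0.0003 5723
at [0.568  0.2212 0.1749] clock 2.55
turn [0.001 0.002 0.004] deg 0.3 shift [ 0.1 -0.1 94.9]
turn [0. 0. 0.] deg 0.0 shift [ 0.  0. 56.]
oil top [0.54332266 0.25407166 0.073224  ] 2000
oil in reel frame -0.03231785615773307 -0.01736435402106605
```

Request:
arm_command --moves '[0.3,0,0,50,0,0,0,0.3,0,0,50,0,0,0,0.3,0,0,30,0,0,0,0.3,0,0,21,0,0,0,0.3,0,0,0,0,0,0,-1,0,0,0,0,0,0,-1,0,0,0,0,0,0,-1,0,0,0,0,0,0]' --newtons 40

```text
clock: 3.55
tcp_pos: [0.5731, 0.2219, 0.0291]
orientation: [0.005, 0.129, 0.992, 0.002]
wrist_force: [-3.3, -1.9, 22.0]
finger_gap: 0.0015
grip_force: 11.2
```

```bash
python3 -c "
from h import *
s=get_state();print(s['grip_force'],s['finger_gap'],s['wrist_force'])
plan((.568,.2215,.24,-.263),(.47,-.10,.24,.03))"
```

```text
11.21929720044136 0.0015454019845021958 [-3.25403842 -1.90185825 22.02034168]
at [0.5731 0.2219 0.0291] clock 3.55
turn [0.006 0.01  0.003] deg 0.7 shift [   4.8   -1.7 -210.9]
turn [ 0.     0.    -0.293] deg 16.8 shift [ 107.6 -318.4    0. ]
```

```bash
python3 -c "
from h import *
im,d,W=cloud('wrist');im2,d2=read_camera('scene')
cv2.imwrite('pics/w2.png',np.hstack([cv2.resize(im,(400,300)),cv2.resize(im2[180:280,230:363],(400,300))]))
s=get_state();print(s['tcp_pos'],s['grip_force'],s['finger_gap'],s['wrist_force'])"
```

```text
[0.57325838 0.22192008 0.02905322] 11.78962916135788 0.0004929106334125397 [-2.99242175 -0.48043064 22.94700249]
```

View pics/w2.png

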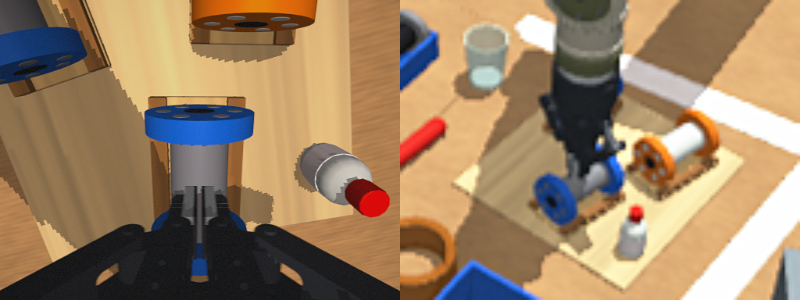

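```bash
python3 - <<'E'
from h import *
im,d,W=cloud('wrist'); s=get_state()
print(W[::30,262].round(3).tolist())
print("row230",[ (u,W[235,u].round(3).tolist()) for u in range(200,330,10)])
print("row215",[ (u,W[215,u].round(3).tolist()) for u in range(200,330,10)])
x,y=.568,.221
P=pts(W,x,y,.062,.024,.09); P=P[P[:,0]<.553]
r=fit(P,(x,y,[-.3,0,.3]),.043,tilt=True);print(r[0].round(4),r[1],r[2])
E
```

```text
[[0.474, 0.251, 0.062], [0.481, 0.249, 0.044], [0.49, 0.248, 0.005], [0.504, 0.244, 0.006], [0.52, 0.24, 0.005], [0.526, 0.237, 0.067], [0.535, 0.235, 0.075], [0.553, 0.23, 0.058], [0.564, 0.227, 0.065], [0.563, 0.227, 0.092], [0.564, 0.226, 0.109], [0.575, 0.223, 0.108], [0.563, 0.226, 0.134]]
row230 [(200, [0.573, 0.189, 0.017]), (210, [0.574, 0.195, 0.018]), (220, [0.563, 0.207, 0.049]), (230, [0.561, 0.213, 0.056]), (240, [0.561, 0.218, 0.059]), (250, [0.562, 0.222, 0.06]), (260, [0.564, 0.227, 0.059]), (270, [0.565, 0.231, 0.058]), (280, [0.568, 0.235, 0.055]), (290, [0.574, 0.24, 0.044]), (300, [0.588, 0.245, 0.017]), (310, [0.594, 0.251, 0.007]), (320, [0.596, 0.257, 0.007])]
row215 [(200, [0.561, 0.193, 0.017]), (210, [0.563, 0.199, 0.017]), (220, [0.553, 0.21, 0.05]), (230, [0.552, 0.216, 0.057]), (240, [0.552, 0.221, 0.06]), (250, [0.554, 0.225, 0.058]), (260, [0.554, 0.229, 0.06]), (270, [0.556, 0.233, 0.058]), (280, [0.558, 0.238, 0.057]), (290, [0.563, 0.242, 0.046]), (300, [0.576, 0.248, 0.016]), (310, [0.582, 0.254, 0.006]), (320, [0.584, 0.26, 0.006])]
[ 0.5683  0.2227 -0.2626  0.0421] 0.00021248276199162253 8315
```

```bash
python3 -c "
from h import *
im,d=read_camera('wrist');im2,d2=read_camera('scene')
cv2.imwrite('pics/w3.png',np.hstack([cv2.resize(im[170:330,182:342],(400,400),interpolation=2),cv2.resize(im2[205:265,255:315],(400,400),interpolation=2)]))"
```

```text
(no output)
```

View pics/w3.png

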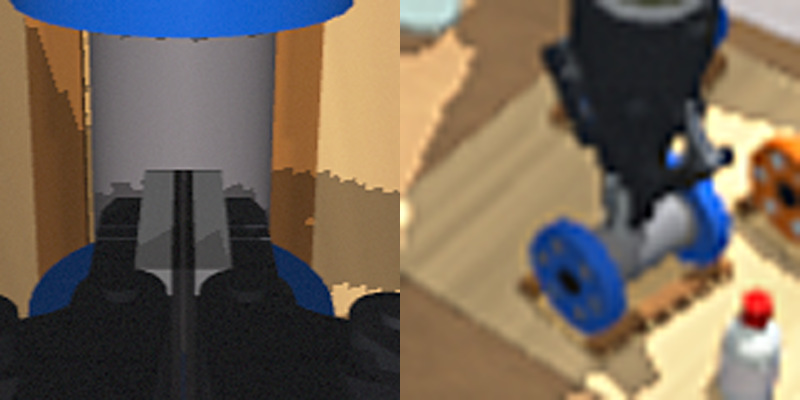

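The picture shows the fingers shut on top of the core. Their tips sit about 30 mm behind the reported TCP, and the open-finger picture agrees with that. I'll back off, check, and use that offset.

Request:
arm_command --moves '[-1,0,0,-40,0,0,0,-1,0,0,-30,0,0,0,0.3,0,0,0,0,0,0,0.3,0,0,0,0,0,0,0.3,0,0,0,0,0,0,0.3,0,0,0,0,0,0]'

```text
clock: 4.55
tcp_pos: [0.5675, 0.2204, 0.0912]
orientation: [-0.001, 0.13, 0.992, -0.0]
wrist_force: [-0.9, 0.8, -0.1]
finger_gap: 0.0552
grip_force: 0.0
```

```bash
python3 - <<'E'
from h import *
im,d,W=cloud('wrist'); s=get_state()
print(s['tcp_pos'],s['finger_gap'],s['wrist_force'])
T=(W-s['tcp_pos'])@rot(s['orientation'])  # tool coords
m=(im.max(2)<150)&(np.abs(T[...,1])<.07)&(np.abs(T[...,0])<.03)&(T[...,2]>-.1)&(T[...,2]<-.005)
q=T[m]; print(len(q)); 
for lo in(-.08,-.07,-.06,-.05,-.045,-.04,-.035,-.03,-.025,-.02):
    k=q[(q[:,2]>lo)&(q[:,2]<lo+.005)]; print(lo,len(k),k.min(0).round(3) if len(k) else'',k.max(0).round(3) if len(k) else'')
P=pts(W,.568,.221,.062,.024,.09)
r=fit(P,(.568,.221,[-.3,0]),.043,tilt=True);print(r[0].round(4),r[1]);a=r[0]
plan((a[0],a[1],-.007,a[2]))
E
```

```text
[0.56767169 0.22044497 0.09133659] 0.05520899480264298 [ 0.99648408 -0.34732877 -0.18293021]
20470
-0.08 743 [ 0.003 -0.055 -0.08 ] [ 0.014  0.055 -0.075]
-0.07 717 [-0.011 -0.041 -0.07 ] [ 0.012  0.041 -0.065]
-0.06 716 [-0.011 -0.042 -0.06 ] [ 0.012  0.042 -0.055]
-0.05 586 [-0.011 -0.042 -0.05 ] [ 0.012  0.041 -0.045]
-0.045 455 [-0.011 -0.041 -0.045] [ 0.012  0.04  -0.04 ]
-0.04 229 [-0.011 -0.035 -0.04 ] [ 0.011  0.034 -0.035]
-0.035 9 [-0.007 -0.028 -0.035] [ 0.006  0.028 -0.034]
-0.03 0  
-0.025 0  
-0.02 0  
[ 0.568   0.2216 -0.2625  0.0422] 0.0002609187923275323
at [0.5677 0.2204 0.0913] clock 4.6
turn [-0.001 -0.001  0.003] deg 0.2 shift [-0.   1.2 98.3]
```

Request:
arm_command --moves '[0.3,0,1,40,0,0,0,0.3,0,0,30,0,0,0,0.3,0,0,20,0,0,0,0.3,0,0,9,0,0,0,0.3,0,0,0,0,0,0,-1,0,0,0,0,0,0,-1,0,0,0,0,0,0,-1,0,0,0,0,0,0]' --newtons 40

```text
clock: 5.6
tcp_pos: [0.5694, 0.2218, -0.0055]
orientation: [0.001, 0.13, 0.992, 0.0]
wrist_force: [-0.6, -0.3, 4.0]
finger_gap: 0.0349
grip_force: 40.2
```

```bash
python3 -c "
from h import *
s=get_state();print(s['grip_force'],s['finger_gap'],s['wrist_force'])
plan((.568,.2215,.17,-.263),(.43,-.05,.17,.03))"
```

```text
40.2363646030426 0.03485001375322666 [-0.58287226 -0.34669003  3.99953775]
at [ 0.5694  0.2218 -0.0055] clock 5.6
turn [0.001 0.002 0.003] deg 0.2 shift [   1.3   -0.6 -175.5]
turn [ 0.     0.    -0.293] deg 16.8 shift [ 146.1 -267.2    0. ]
```

Request:
arm_command --moves '[-1,0,0,-25,0,0,0,-1,0,0,-50,0,0,0,-1,0,0,-60,0,0,0,-1,0,0,-60,0,0,-0.147,-1,10,-20,0,0,0,-0.147,-1,30,-50,0,0,0,0,-1,35,-55,0,0,0,0,-1,30,-55,0,0,0,0]'

```text
clock: 6.6
tcp_pos: [0.4667, 0.041, 0.188]
orientation: [-0.0, -0.018, 1.0, -0.0]
wrist_force: [1.0, -1.1, -1.9]
finger_gap: 0.0347
grip_force: 40.6
```

Request:
arm_command --moves '[-1,30,-50,0,0,0,0,-1,11,-37,0,0,0,0,-1,0,0,0,0,0,0,-1,0,0,0,0,0,0,-1,0,0,0,0,0,0]'

```text
clock: 7.22
tcp_pos: [0.4304, -0.0454, 0.1881]
orientation: [-0.0, -0.018, 1.0, 0.0]
wrist_force: [0.4, 0.1, -1.6]
finger_gap: 0.035
grip_force: 40.8
```

```bash
cat > tray.py <<'E'
from h import *
im,d,W=cloud('wrist'); s=get_state(); print(s['tcp_pos'],s['finger_gap'],s['grip_force'])
np.savez("wt.npz",im=im,W=W,tcp=s['tcp_pos'])
# reel in hand
P=pts(W,s['tcp_pos'][0],s['tcp_pos'][1],.07,s['tcp_pos'][2]+.02,s['tcp_pos'][2]+.085)
hsv=cv2.cvtColor(im,cv2.COLOR_BGR2HSV).reshape(-1,3); 
Q=W.reshape(-1,3); m=(np.linalg.norm(Q[:,:2]-s['tcp_pos'][:2],axis=1)<.07)&(Q[:,2]>s['tcp_pos'][2]-.0)&(Q[:,2]<s['tcp_pos'][2]+.1)&(hsv[:,1]>150)
r=fit(Q[m],(s['tcp_pos'][0],s['tcp_pos'][1],.03),s['tcp_pos'][2]+.048,tilt=True); print("held",r[0].round(4),round(r[1],4),r[2],"minus tcp",(r[0][[0,1,3]]-s['tcp_pos']).round(4))
P=pts(W,.4975,-.1896,.12,.052,.085)
r=fit(P,(.4975,-.1896,[-.05,0.03,.1]),.040,(0,.066,-.066),True);print("tray",r[0].round(4),round(r[1],4),r[2])
E
python3 tray.py; python3 -c "
import numpy as np,cv2;cv2.imwrite('pics/w4.png',np.load('wt.npz')['im'])"
```

```text
[ 0.43043127 -0.0453436   0.18813388] 0.03481996766372295 40.80536127090454
held [ 0.4292 -0.0455  0.0344  0.2358] 0.0002 11102 minus tcp [-0.0012 -0.0002  0.0477]
tray [ 0.4992 -0.1913  0.0297  0.0392] 0.0004 9531
```

View pics/w4.png

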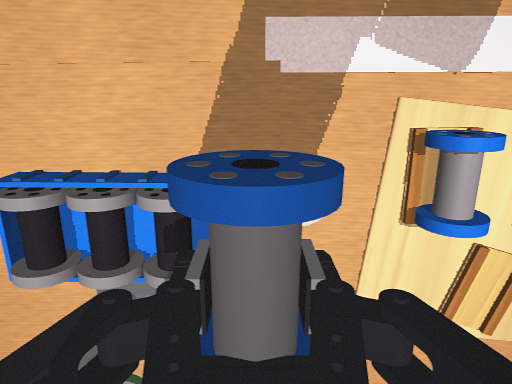

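The held reel sits at (255,270) and the tray's three grey reels at (40–170,230). The fit is good to 0.4 mm.

```bash
python3 -c "
from h import *
plan((.5014,-.2241,.188,.030),(.5014,-.2241,.06,.03),(.5014,-.2241,.046,.03))"
```

```text
at [ 0.4304 -0.0453  0.1881] clock 7.28
turn [ 0.    -0.     0.006] deg 0.3 shift [-6.560e+01 -1.808e+02  1.000e-01]
turn [0. 0. 0.] deg 0.0 shift [  0.   0. 128.]
turn [0. 0. 0.] deg 0.0 shift [ 0.  0. 14.]
```

Request:
arm_command --moves '[-1,-16,-45,0,0,0,0.006,-1,-18,-50,0,0,0,0,-1,-18,-50,0,0,0,0,-1,-14,-36,0,0,0,0,-1,0,0,50,0,0,0,-1,0,0,50,0,0,0,0,-1,0,0,15,0,0,0,0]'

```text
schema error: expected a multiple of 7 numbers
```

Request:
arm_command --moves '[-1,-16,-45,0,0,0,0.006,-1,-18,-50,0,0,0,0,-1,-18,-50,0,0,0,0,-1,-14,-36,0,0,0,0,-1,0,0,50,0,0,0,-1,0,0,50,0,0,0,-1,0,0,15,0,0,0,-1,0,0,0,0,0,0]'

```text
clock: 8.28
tcp_pos: [0.5015, -0.2243, 0.0728]
orientation: [-0.001, -0.015, 1.0, 0.001]
wrist_force: [-0.3, 0.2, -2.3]
finger_gap: 0.0347
grip_force: 40.9
```

Request:
arm_command --moves '[-1,0,0,12,0,0,0,-1,0,0,8,0,0,0,-1,0,0,4,0,0,0,-1,0,0,3,0,0,0,-1,0,0,0,0,0,0]'

```text
clock: 8.9
tcp_pos: [0.5018, -0.2252, 0.047]
orientation: [0.0, -0.014, 1.0, -0.0]
wrist_force: [-1.5, 1.4, 2.1]
finger_gap: 0.0351
grip_force: 41.4
```

Request:
arm_command --moves '[0.2,0,0,0,0,0,0,0.2,0,0,0,0,0,0,0.2,0,0,0,0,0,0,0.2,0,0,-20,0,0,0,0.2,0,0,-50,0,0,0,0.2,0,0,-60,0,0,0,0.2,0,0,0,0,0,0,0.2,0,0,0,0,0,0]'

```text
clock: 9.9
tcp_pos: [0.5016, -0.2252, 0.1761]
orientation: [0.0, -0.014, 1.0, -0.0]
wrist_force: [-0.7, 0.0, -0.6]
finger_gap: 0.0511
grip_force: 0.0
```

```bash
cat > placed.py <<'E'
from h import *
import sys
im,d,W=cloud('wrist'); s=get_state(); print(s['tcp_pos'],s['finger_gap'],s['wrist_force'])
np.savez("wt.npz",im=im,W=W,tcp=s['tcp_pos'])
t=(.4992,-.1913,.0297)
hsv=cv2.cvtColor(im,cv2.COLOR_BGR2HSV); 
def see(dy,z,lab):
    x,y=t[0]-dy*np.sin(t[2]),t[1]+dy*np.cos(t[2])
    W2=W.copy(); W2[np.abs((W2[...,1]-y)*np.cos(t[2])-(W2[...,0]-x)*np.sin(t[2]))>.034]=np.nan
    P=pts(W2,x,y,.06,z-.005,z+.034)
    r=fit(P,(x,y,.03),z,tilt=True); p=r[0]; print(lab,p.round(4),round(r[1],4),r[2],"err mm",((p[[0,1]]-[x,y])*1000).round(1))
for a in sys.argv[1:]:
    dy,z=map(float,a.split(",")); see(dy,z,a)
P=pts(W,.4992,-.1913,.12,.05,.0735)
r=fit(P,t,.040,(0,.066,-.066),True);print("tray",r[0].round(4),round(r[1],4),r[2])
E
python3 placed.py -.033,.095
python3 -c "
from h import *
plan((.50,.0,.158,.04),(.433,.1465,.158,.0495),(.433,.1465,-.007,.0495))"
```

```text
[ 0.50102064 -0.22483181  0.1751869 ] 0.051087521469134235 [-0.67513819 -0.20618733  0.57576858]
-.033,.095 [ 0.5005 -0.2243  0.0298  0.0931] 0.0003 7871 err mm [0.3 0. ]
tray [ 0.4995 -0.1914  0.0302  0.0393] 0.0005 11642
at [ 0.501  -0.2248  0.1752] clock 9.95
turn [ 0.001 -0.001 -0.012] deg 0.7 shift [ -8.  224.7  17.2]
turn [ 0.    0.   -0.01] deg 0.5 shift [ 59.7 149.6   0. ]
turn [0. 0. 0.] deg 0.0 shift [  0.   0. 165.]
```

Request:
arm_command --moves '[0.3,5,45,0,0,0,-0.02,0.3,8,60,0,0,0,0,0.3,8,60,0,0,0,0,0.3,10,60,0,0,0,0,0.3,10,60,0,0,0,0,0.3,11,60,0,0,0,0,0.3,0,29,20,0,0,0,0.3,0,0,0,0,0,0]'

```text
clock: 10.95
tcp_pos: [0.4298, 0.1474, 0.1535]
orientation: [-0.003, -0.026, 1.0, -0.0]
wrist_force: [-0.4, -0.6, -0.6]
finger_gap: 0.0555
grip_force: 0.0
```

Request:
arm_command --moves '[0.3,0,0,20,0,0,0,0.3,0,0,20,0,0,0,0.3,0,0,0,0,0,0]'

```text
clock: 11.32
tcp_pos: [0.4309, 0.1447, 0.1145]
orientation: [-0.002, -0.023, 1.0, -0.0]
wrist_force: [0.3, 0.2, -0.3]
finger_gap: 0.0555
grip_force: 0.0
```

```bash
python3 - <<'E'
from h import *
im,d,W=cloud('wrist'); s=get_state(); print(s['tcp_pos'],s['finger_gap'])
r=fit(pts(W,.433,.1465,.062,.024,.08),(.433,.1465,.05),.043,tilt=True);a=r[0];print(a.round(4),r[1])
plan((a[0],a[1],-.007,a[2]))
E
```

```text
[0.43178754 0.14495829 0.11561937] 0.055530293311567405
[0.433  0.1464 0.049  0.0422] 0.00026816662049358037
at [0.4318 0.145  0.1156] clock 11.38
turn [-0.    -0.003 -0.002] deg 0.2 shift [ -1.3   1.4 122.6]
```

Request:
arm_command --moves '[0.3,-1,1.5,50,0,-0.003,-0.002,0.3,0,0,40,0,0,0,0.3,0,0,20,0,0,0,0.3,0,0,12,0,0,0,0.3,0,0,0,0,0,0,-1,0,0,0,0,0,0,-1,0,0,0,0,0,0,-1,0,0,0,0,0,0]'

```text
clock: 12.38
tcp_pos: [0.4349, 0.1476, -0.0045]
orientation: [0.003, -0.025, 1.0, -0.0]
wrist_force: [-1.0, -1.9, 6.3]
finger_gap: 0.0347
grip_force: 39.8
```

Request:
arm_command --moves '[-1,0,0,-25,0,0,0,-1,0,0,-50,0,0,0,-1,0,0,-60,0,0,0,-1,0,0,-60,0,0,0,-1,0,0,0,0,0,0,-1,0,0,0,0,0,0]'

```text
clock: 13.12
tcp_pos: [0.4326, 0.1476, 0.1886]
orientation: [0.001, -0.025, 1.0, 0.0]
wrist_force: [-0.3, -0.1, -2.6]
finger_gap: 0.0348
grip_force: 40.8
```

```bash
cat > held.py <<'E'
from h import *
import sys
dy,z=map(float,sys.argv[1:3])
im,d,W=cloud('wrist'); s=get_state(); p=s['tcp_pos']; print(p,s['finger_gap'],s['grip_force'])
M=rot(s["orientation"]); a0=np.arctan2(-M[1,0],-M[0,0])
sat=cv2.cvtColor(im,cv2.COLOR_BGR2HSV)[...,1].ravel()
Q=W.reshape(-1,3); m=(np.linalg.norm(Q[:,:2]-p[:2],axis=1)<.07)&(Q[:,2]>p[2])&(Q[:,2]<p[2]+.1)&(sat>150)
r=fit(Q[m],(p[0],p[1],a0),p[2]+.048,tilt=True)[0:2]; h=r[0]
off=M.T@(h[[0,1,3]]-p); print("held",h.round(4),round(r[1],4),"in tool",off.round(4),"angle diff",round(h[2]-a0,4))
t=(.4993,-.1913,.0299)
a=t[2]-(h[2]-a0); T=np.c_[[-np.cos(a),-np.sin(a),0],[-np.sin(a),np.cos(a),0],[0,0,-1]]
g=np.array([t[0]-dy*np.sin(t[2]),t[1]+dy*np.cos(t[2]),z])-T@off
print("tcp goal",g.round(4)); plan((g[0],g[1],p[2],a),(*g,a))
E
python3 held.py .033 .0935
```

```text
[0.43188176 0.14741917 0.18773424] 0.035000702208530014 40.762848258018494
held [0.4309 0.1474 0.0515 0.2353] 0.0002 in tool [ 0.0009  0.0001 -0.0476] angle diff 0.0012
tcp goal [ 0.4992 -0.1583  0.0459]
at [0.4319 0.1474 0.1877] clock 13.18
turn [-0.     0.     0.022] deg 1.2 shift [ -58.6 -307.6    0. ]
turn [0. 0. 0.] deg 0.0 shift [  0.    0.  141.8]
```

Request:
arm_command --moves '[-1,-8,-40,0,0,0,0.022,-1,-10,-55,0,0,0,0,-1,-10,-55,0,0,0,0,-1,-10,-55,0,0,0,0,-1,-10,-55,0,0,0,0,-1,-10,-47,0,0,0,0,-1,0,0,30,0,0,0,-1,0,0,0,0,0,0]'

```text
clock: 14.18
tcp_pos: [0.4974, -0.1565, 0.155]
orientation: [-0.003, -0.013, 1.0, 0.002]
wrist_force: [-1.2, 0.4, -1.6]
finger_gap: 0.0347
grip_force: 40.8
```

```bash
python3 held.py .033 .0935
```

```text
[ 0.49838109 -0.15645288  0.15676289] 0.03440673701085129 40.799261927604675
held [ 0.4962 -0.1569  0.0266  0.202 ] 0.0002 in tool [ 0.0024 -0.0003 -0.0452] angle diff -0.0012
tcp goal [ 0.5007 -0.158   0.0483]
at [ 0.4984 -0.1565  0.1568] clock 14.22
turn [ 0.003 -0.003 -0.003] deg 0.3 shift [-2.2 -1.6  0. ]
turn [0. 0. 0.] deg 0.0 shift [  0.    0.  108.5]
```

Request:
arm_command --moves '[-1,-1,-1.5,30,0,0,0,-1,0,0,40,0,0,0,-1,0,0,13,0,0,0,-1,0,0,0,0,0,0,-1,0,0,0,0,0,0]'

```text
clock: 14.85
tcp_pos: [0.5032, -0.1592, 0.0781]
orientation: [0.003, -0.014, 1.0, -0.0]
wrist_force: [0.5, -0.2, -1.7]
finger_gap: 0.0345
grip_force: 40.8
```

```bash
python3 held.py .033 .0935
```

```text
[ 0.50328628 -0.15937152  0.07812968] 0.034833905661987866 40.78900694847107
held [ 0.5013 -0.1679  0.0178  0.1263] 0.0018 in tool [ 0.0019 -0.0085 -0.0481] angle diff -0.0108
tcp goal [ 0.4999 -0.1497  0.0454]
at [ 0.5033 -0.1594  0.0781] clock 14.9
turn [-0.001  0.006 -0.012] deg 0.8 shift [3.  9.8 0. ]
turn [0. 0. 0.] deg 0.0 shift [ 0.   0.  32.8]
```

Request:
arm_command --moves '[-1,0,0,0,0,0,0,-1,0,0,0,0,0,0]'

```text
clock: 15.15
tcp_pos: [0.5024, -0.1592, 0.0771]
orientation: [0.002, -0.014, 1.0, -0.0]
wrist_force: [-0.4, 0.0, -2.4]
finger_gap: 0.035
grip_force: 40.8
```

```bash
python3 -c "
from h import *
plan((.4996,-.1583,.046,.03))"
```

```text
at [ 0.5024 -0.1592  0.0771] clock 15.15
turn [-0.     0.004 -0.002] deg 0.3 shift [ 2.8  1.  31.1]
```

Request:
arm_command --moves '[-1,2,1,14,0,0.003,0,-1,0,0,8,0,0,0,-1,0,0,4,0,0,0,-1,0,0,0,0,0,0,-1,0,0,0,0,0,0]'

```text
clock: 15.78
tcp_pos: [0.5002, -0.1581, 0.0506]
orientation: [0.0, -0.014, 1.0, -0.0]
wrist_force: [0.7, 0.0, -2.7]
finger_gap: 0.0348
grip_force: 40.8
```

Request:
arm_command --moves '[-1,0,0,3,0,0,0,-1,0,0,2,0,0,0,-1,0,0,0,0,0,0,-1,0,0,0,0,0,0]'

```text
clock: 16.27
tcp_pos: [0.5008, -0.1577, 0.0479]
orientation: [0.001, -0.014, 1.0, -0.0]
wrist_force: [-4.3, 5.1, 14.7]
finger_gap: 0.0347
grip_force: 42.5
```

Request:
arm_command --moves '[0.1,0,0,0,0,0,0,0.1,0,0,0,0,0,0,0.1,0,0,0,0,0,0,0.1,0,0,-20,0,0,0,0.1,0,0,-50,0,0,0,0.1,0,0,-60,0,0,0,0.1,0,0,0,0,0,0,0.1,0,0,0,0,0,0]'

```text
clock: 17.27
tcp_pos: [0.5, -0.158, 0.1751]
orientation: [0.0, -0.014, 1.0, 0.0]
wrist_force: [0.3, 0.3, -1.6]
finger_gap: 0.0466
grip_force: 0.0
```

```bash
python3 placed.py -.033,.095 .033,.095
python3 -c "
from h import *
plan((.4435,.2853,.158,-.2744))"
```

```text
[ 0.49932466 -0.15773392  0.17421782] 0.0467183316010584 [-0.16784658 -0.19900585  0.15338123]
-.033,.095 [ 0.5005 -0.2242  0.0299  0.0931] 0.0003 7692 err mm [0.4 0.1]
.033,.095 [ 0.4989 -0.1573  0.0291  0.0942] 0.0003 8069 err mm [0.7 1.1]
tray [ 0.4997 -0.191   0.0296  0.0394] 0.0005 7979
at [ 0.4993 -0.1577  0.1742] clock 17.32
turn [ 0.001 -0.002  0.303] deg 17.3 shift [173.8 411.3  16.2]
```

Request:
arm_command --moves '[0.3,10,30,0,0,0,0.15,0.3,10,30,0,0,0,0.15,0.3,20,55,0,0,0,0,0.3,20,55,0,0,0,0,0.3,20,55,0,0,0,0,0.3,20,55,0,0,0,0,0.3,20,55,0,0,0,0,0.3,0,0,0,0,0,0]'

```text
clock: 18.32
tcp_pos: [0.4583, 0.1976, 0.1734]
orientation: [-0.002, 0.132, 0.991, -0.0]
wrist_force: [-0.6, -0.1, -0.8]
finger_gap: 0.0555
grip_force: 0.0
```

```bash
python3 -c "
from h import *
plan((.4435,.2853,.108,-.2744))"
```

```text
at [0.4583 0.1976 0.1734] clock 18.32
turn [-0.001 -0.003  0.009] deg 0.6 shift [38.  80.4 65.4]
```

Request:
arm_command --moves '[0.3,19,40,0,0,0,0.009,0.3,19,40,0,0,0,0,0.3,0,0,30,0,0,0,0.3,0,0,30,0,0,0,0.3,0,0,0,0,0,0,0.3,0,0,0,0,0,0]'

```text
clock: 19.08
tcp_pos: [0.4459, 0.281, 0.1156]
orientation: [-0.0, 0.14, 0.99, -0.0]
wrist_force: [-0.3, 0.5, 1.1]
finger_gap: 0.0557
grip_force: 0.0
```

```bash
python3 - <<'E'
from h import *
im,d,W=cloud('wrist'); s=get_state(); print(s['tcp_pos'],s['finger_gap'])
r=fit(pts(W,.4435,.2853,.062,.024,.08),(.4435,.2853,-.27),.043,tilt=True);a=r[0];print(a.round(4),r[1])
plan((a[0],a[1],-.007,a[2]))
E
```

```text
[0.44647358 0.2813479  0.11630039] 0.055370699798605906
[ 0.4435  0.2855 -0.2749  0.0422] 0.0002629686742224588
at [0.4465 0.2813 0.1163] clock 19.12
turn [ 0.001  0.001 -0.007] deg 0.4 shift [  4.    3.2 123.3]
```

Request:
arm_command --moves '[0.3,4,3,50,0,0,-0.007,0.3,0,0,40,0,0,0,0.3,0,0,20,0,0,0,0.3,0,0,13,0,0,0,0.3,0,0,0,0,0,0,-1,0,0,0,0,0,0,-1,0,0,0,0,0,0,-1,0,0,0,0,0,0]'

```text
clock: 20.12
tcp_pos: [0.4439, 0.2862, -0.0062]
orientation: [0.001, 0.137, 0.991, 0.001]
wrist_force: [-0.2, -0.8, 6.7]
finger_gap: 0.0346
grip_force: 39.8
```

Request:
arm_command --moves '[-1,0,0,-25,0,0,0,-1,0,0,-50,0,0,0,-1,0,0,-60,0,0,0,-1,0,0,-60,0,0,-0.15,-1,0,0,-20,0,0,-0.15,-1,0,0,0,0,0,0,-1,0,0,0,0,0,0]'

```text
clock: 21.0
tcp_pos: [0.4417, 0.2854, 0.2059]
orientation: [-0.001, -0.012, 1.0, -0.0]
wrist_force: [0.6, 1.1, -2.1]
finger_gap: 0.0343
grip_force: 40.6
```

```bash
python3 held.py 0 .149
```

```text
[0.44150896 0.28526926 0.20552253] 0.03492569737622814 40.59652626514435
held [0.4419 0.2853 0.0248 0.2543] 0.0002 in tool [-0.0002  0.     -0.0487] angle diff 0.0005
tcp goal [ 0.4991 -0.1913  0.1003]
at [0.4415 0.2853 0.2055] clock 21.05
turn [-0.001 -0.003 -0.005] deg 0.4 shift [ -43.5 -478.1    0. ]
turn [0. 0. 0.] deg 0.0 shift [  0.    0.  105.3]
```

Request:
arm_command --moves '[-1,-5,-40,0,0,0,-0.005,-1,-5,-53,0,0,0,0,-1,-5,-53,0,0,0,0,-1,-5,-53,0,0,0,0,-1,-5,-53,0,0,0,0,-1,-5,-53,0,0,0,0,-1,-5,-53,0,0,0,0,-1,-5,-53,0,0,0,0]'

```text
clock: 22.05
tcp_pos: [0.4943, -0.1252, 0.2056]
orientation: [-0.001, -0.015, 1.0, 0.001]
wrist_force: [1.4, 0.1, -1.8]
finger_gap: 0.0348
grip_force: 40.6
```

Request:
arm_command --moves '[-1,-3,-40,0,0,0,0,-1,0,-27,0,0,0,0,-1,0,0,30,0,0,0,-1,0,0,30,0,0,0,-1,0,0,0,0,0,0,-1,0,0,0,0,0,0,-1,0,0,0,0,0,0]'

```text
clock: 22.92
tcp_pos: [0.5011, -0.191, 0.1486]
orientation: [0.001, -0.016, 1.0, -0.0]
wrist_force: [0.0, -0.1, -2.5]
finger_gap: 0.0345
grip_force: 40.6
```

```bash
python3 -c "
from h import *
plan((.4994,-.191,.1,.03))
s=get_state();print(s['wrist_force'])"
```

```text
at [ 0.5011 -0.191   0.1486] clock 22.93
turn [-0.001  0.002  0.001] deg 0.1 shift [ 1.7  0.  48.6]
[ 0.0163478  -0.1279736  -2.45405934]
```

Request:
arm_command --moves '[-1,1.5,0,24,0,0.002,0,-1,0,0,12,0,0,0,-1,0,0,7,0,0,0,-1,0,0,3,0,0,0,-1,0,0,2,0,0,0,-1,0,0,0,0,0,0,-1,0,0,0,0,0,0]'

```text
clock: 23.8
tcp_pos: [0.499, -0.1908, 0.0997]
orientation: [-0.001, -0.016, 1.0, -0.0]
wrist_force: [-1.0, -1.3, -1.9]
finger_gap: 0.035
grip_force: 40.8
```

Request:
arm_command --moves '[-1,0,0,1,0,0,0,-1,0,0,1,0,0,0,-1,0,0,0,0,0,0,-1,0,0,0,0,0,0]'

```text
clock: 24.3
tcp_pos: [0.4992, -0.1911, 0.0991]
orientation: [-0.0, -0.016, 1.0, -0.001]
wrist_force: [-3.3, 0.6, 8.5]
finger_gap: 0.0349
grip_force: 41.8
```

Request:
arm_command --moves '[0.1,0,0,0,0,0,0,0.1,0,0,0,0,0,0,0.1,0,0,0,0,0,0,0.1,0,0,-20,0,0,0,0.1,0,0,-50,0,0,0,0.1,0,0,-60,0,0,0,0.1,0,0,0,0,0,0,0.1,0,0,0,0,0,0]'

```text
clock: 25.3
tcp_pos: [0.4991, -0.1907, 0.2272]
orientation: [-0.001, -0.016, 1.0, 0.0]
wrist_force: [-0.2, -0.7, -0.0]
finger_gap: 0.0468
grip_force: 0.0
```

```bash
python3 placed.py 0,.15 -.033,.095 .033,.095; python3 - <<'E'
from h import *
D=np.load("wt.npz");W=D["W"];im=D["im"];cv2.imwrite("pics/w5.png",im)
P=W.reshape(-1,3); k=P[(P[:,2]>.19)&(P[:,2]<.25)&(P[:,0]>.55)&(P[:,0]<.75)&(P[:,1]>-.3)&(P[:,1]<0)]
print(len(k)); 
for lo,hi in((.19,.203),(.205,.238),(.238,.25)):
    q=k[(k[:,2]>lo)&(k[:,2]<hi)]; print(lo,len(q),q.mean(0).round(4) if len(q) else '',q.min(0).round(3) if len(q) else '',q.max(0).round(3) if len(q) else '')
E
```

```text
[ 0.49848164 -0.19044203  0.22627478] 0.047016620998873444 [ 0.47065533  0.51246254 -0.74392679]
0,.15 [ 0.4992 -0.1913  0.0301  0.1475] 0.0003 8056 err mm [ 0. -0.]
-.033,.095 [ 0.5006 -0.2247  0.0274  0.093 ] 0.0003 3647 err mm [ 0.4 -0.4]
.033,.095 [ 0.4989 -0.1569  0.03    0.0937] 0.0003 3785 err mm [0.7 1.4]
tray [ 0.4992 -0.1916  0.0296  0.0397] 0.0006 4348
3206
0.19 2279 [ 0.594  -0.1632  0.1984] [ 0.578 -0.203  0.19 ] [ 0.627 -0.09   0.203]
0.205 96 [ 0.6123 -0.0944  0.2093] [ 0.589 -0.198  0.205] [ 0.62  -0.088  0.216]
0.238 0
```

View pics/w5.png

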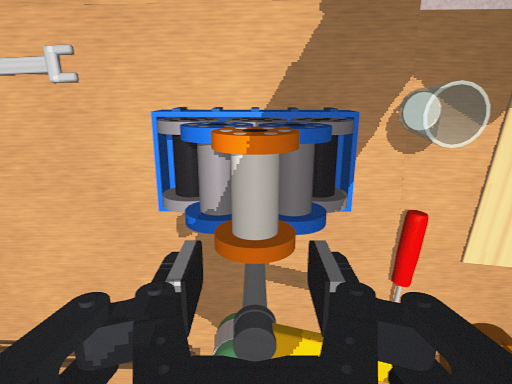

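The pyramid is seated: orange at (256,185), with the blue flanges symmetric below it. The hold-down post is at (255,320). Next I locate the knob.

```bash
python3 - <<'E'
from h import *
pv=np.array([.4993+.095*np.cos(.03),-.1913+.095*np.sin(.03)]);print("pivot",pv.round(4))
D={"wrist":(np.load("wt.npz")["W"],np.load("wt.npz")["im"])}
for n in("top","scene"):
    im,d,W=cloud(n); D[n]=(W,im)
for n,(W,im) in D.items():
    hsv=cv2.cvtColor(im,cv2.COLOR_BGR2HSV); P=W.reshape(-1,3).copy()
    if n=="top":P[:,0]+=.0043
    c=(P[:,0]>.5)&(P[:,0]<.72)&(P[:,1]>-.3)&(P[:,1]<0)
    yel=c&(hsv[...,0].ravel()>18)&(hsv[...,0].ravel()<35)&(hsv[...,1].ravel()>150)&(P[:,2]>.195)&(P[:,2]<.203)
    q=P[yel]; 
    if len(q)>10:
        m=q.mean(0); v=np.linalg.svd(q[:,:2]-m[:2])[2][0]; v*=np.sign(v[1]); e=m[:2]-pv
        print(n,"yellow",len(q),m.round(4),"dir",v.round(3),"line-knob",(m[:2]+v*(.11-np.linalg.norm(e))).round(4),"radial-knob",(pv+e/np.linalg.norm(e)*.11).round(4),q.min(0).round(3),q.max(0).round(3))
    for lo in(.205,.236):
        q=P[c&(P[:,2]>lo)&(P[:,2]<.25)&(P[:,1]>-.14)]
        if len(q):print(n,lo,len(q),q.mean(0).round(4),q.min(0).round(3),q.max(0).round(3))
E
```

```text
pivot [ 0.5943 -0.1885]
wrist yellow 1203 [ 0.5992 -0.1473  0.1989] dir [0.294 0.956] line-knob [ 0.6193 -0.0818] radial-knob [ 0.6073 -0.0792] [ 0.585 -0.176  0.195] [ 0.627 -0.09   0.203]
wrist 0.205 93 [ 0.6129 -0.0913  0.2095] [ 0.609 -0.093  0.205] [ 0.62  -0.088  0.216]
top yellow 105 [ 0.6067 -0.1329  0.1997] dir [0.203 0.979] line-knob [ 0.6174 -0.0809] radial-knob [ 0.6182 -0.0811] [ 0.592 -0.172  0.195] [ 0.626 -0.071  0.203]
top 0.205 67 [ 0.615  -0.0839  0.2326] [ 0.592 -0.137  0.205] [ 0.63  -0.067  0.248]
top 0.236 42 [ 0.6179 -0.0803  0.242 ] [ 0.607 -0.09   0.236] [ 0.63  -0.07   0.248]
scene yellow 83 [ 0.6114 -0.1244  0.2002] dir [0.278 0.961] line-knob [ 0.6236 -0.0824] radial-knob [ 0.6227 -0.0822] [ 0.587 -0.173  0.195] [ 0.631 -0.064  0.203]
scene 0.205 78 [ 0.6214 -0.077   0.2278] [ 0.604 -0.13   0.205] [ 0.632 -0.067  0.246]
scene 0.236 29 [ 0.6195 -0.0785  0.2424] [ 0.604 -0.092  0.236] [ 0.631 -0.068  0.246]
```

```bash
python3 -c "
from h import *
print(np.round(get_state()['joint_pos'],3))
plan((.4984,-.1904,.25,-1.797),(.619,-.081,.25,-1.797),(.619,-.081,.173,-1.797))"
```

```text
[-5.150e-01  2.300e-01 -2.000e-03  1.344e+00 -1.000e-03 -5.460e-01]
at [ 0.4981 -0.1902  0.2257] clock 25.45
turn [-0.003 -0.005  1.828] deg 104.7 shift [ -0.1   0.3 -24.3]
turn [0. 0. 0.] deg 0.0 shift [133.7  93.    0. ]
turn [0. 0. 0.] deg 0.0 shift [ 0.  0. 77.]
```

Request:
arm_command --moves '[0.1,0,0,-24,0,0,0.16,0.1,0,0,0,0,0,0.17,0.1,0,0,0,0,0,0.17,0.1,0,0,0,0,0,0.17,0.1,0,0,0,0,0,0.17,0.1,0,0,0,0,0,0.17,0.1,0,0,0,0,0,0.17,0.1,0,0,0,0,0,0.17]'

```text
clock: 26.45
tcp_pos: [0.4984, -0.1904, 0.2499]
orientation: [-0.002, 0.615, 0.789, -0.001]
wrist_force: [-0.3, 0.6, -0.8]
finger_gap: 0.0469
grip_force: 0.0
```

Request:
arm_command --moves '[0.1,0,0,0,0,0,0.17,0.1,0,0,0,0,0,0.17,0.1,0,0,0,0,0,0.138,0.1,45,31,0,0,0,0,0.1,45,31,0,0,0,0,0.1,44,31,0,0,0,0,0.1,0,0,0,0,0,0,0.1,0,0,0,0,0,0]'

```text
clock: 27.45
tcp_pos: [0.619, -0.0808, 0.2497]
orientation: [-0.002, 0.782, 0.623, -0.002]
wrist_force: [-0.2, -0.5, -0.1]
finger_gap: 0.0472
grip_force: 0.0
```

```bash
python3 - <<'E'
from h import *
im,d,W=cloud("wrist");s=get_state();cv2.imwrite("pics/w6.png",im)
T=(W-s['tcp_pos'])@rot(s['orientation'])
m=(W[...,2]>.238)&(W[...,2]<.246)&(np.hypot(W[...,0]-.619,W[...,1]+.081)<.03)
print("knob top",m.sum(),W[m].mean(0).round(4),W[m].min(0).round(3),W[m].max(0).round(3),"tool",T[m].mean(0).round(4))
plan((.619,-.081,.25,-1.797))
E
```

```text
knob top 1283 [ 0.6183 -0.08    0.2411] [ 0.607 -0.092  0.238] [ 0.63  -0.069  0.243] tool [ 0.0013 -0.0008  0.0091]
at [ 0.6188 -0.0814  0.2502] clock 27.5
turn [-0.004  0.001 -0.   ] deg 0.2 shift [0.4 0.1 0.2]
```

View pics/w6.png

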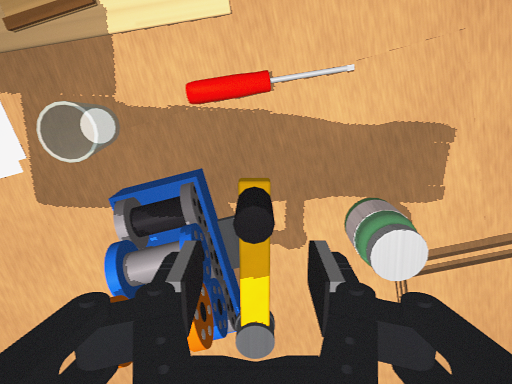

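The knob at (255,213) is centred between the fingers. I descend and cage it.

Request:
arm_command --moves '[0.1,1,0,40,0,0,0,0.1,0,0,30,0,0,0,0.1,0,0,6,0,0,0,-0.3,0,0,0,0,0,0,-0.3,0,0,0,0,0,0,-0.3,0,0,0,0,0,0]' --newtons 20

```text
clock: 28.25
tcp_pos: [0.6206, -0.0803, 0.1766]
orientation: [0.0, 0.782, 0.623, -0.0]
wrist_force: [0.4, 0.7, -0.1]
finger_gap: 0.0302
grip_force: 0.0
```

Request:
arm_command --moves '[-0.3,-0.5,-8,0,0,0,-0.075,-0.3,-1.3,-16.7,0,0,0,-0.152,-0.3,-1.3,-16.7,0,0,0,-0.152,-0.3,-1.3,-16.7,0,0,0,-0.152,-0.3,-1.3,-16.7,0,0,0,-0.152,-0.3,-1.3,-16.7,0,0,0,-0.152,-0.3,-1.3,-16.7,0,0,0,-0.152,-0.3,0,0,0,0,0,0]'

```text
clock: 29.25
tcp_pos: [0.5193, -0.1085, 0.1763]
orientation: [-0.0, 0.395, 0.919, -0.0]
wrist_force: [0.2, 0.5, 0.0]
finger_gap: 0.0302
grip_force: 0.0
```

```bash
python3 - <<'E'
from h import *
s=get_state();M=rot(s["orientation"]);a=np.arctan2(-M[1,0],-M[0,0]);pv=np.array([.5943,-.1885])
e=np.array(s["tcp_pos"][:2])-pv;print("radius",np.linalg.norm(e),"arm angle left",np.arctan2(-e[1],-e[0])-.03,"tool a left",.03-a)
E
```

```text
radius 0.10968632446275252 arm angle left -0.847344868206939 tool a left 0.8425183669272519
```

Request:
arm_command --moves '[-0.3,-1.3,-16.7,0,0,0,-0.152,-0.3,-1.3,-16.7,0,0,0,-0.152,-0.3,-1.3,-16.7,0,0,0,-0.152,-0.3,-1.3,-16.7,0,0,0,-0.152,-0.3,-1.3,-16.7,0,0,0,-0.152,-0.3,-0.4,-9,0,0,0,-0.083,-0.3,0,0,0,0,0,0,-0.3,0,0,0,0,0,0]'

```text
clock: 30.25
tcp_pos: [0.4857, -0.1912, 0.1756]
orientation: [-0.001, -0.015, 1.0, 0.0]
wrist_force: [-0.2, -0.5, -0.6]
finger_gap: 0.0295
grip_force: 0.0
```

Request:
arm_command --moves '[-0.3,0,-2,0,0,0,0,-0.3,0,-1.5,0,0,0,0,-0.3,0,0,0,0,0,0,-0.3,0,0,0,0,0,0]'

```text
clock: 30.75
tcp_pos: [0.4854, -0.1944, 0.1755]
orientation: [-0.001, -0.017, 1.0, 0.0]
wrist_force: [-0.1, 4.6, 1.4]
finger_gap: 0.0297
grip_force: 1.9
```

Request:
arm_command --moves '[-0.3,0,-1,0,0,0,0,-0.3,0,0,0,0,0,0,-0.3,0,0,0,0,0,0]'

```text
clock: 31.12
tcp_pos: [0.4854, -0.1944, 0.1754]
orientation: [-0.001, -0.017, 1.0, 0.001]
wrist_force: [0.1, 7.4, 2.9]
finger_gap: 0.0298
grip_force: 3.6
```

Position unchanged and the force has risen, so the arm is at its stop. I back off, open, lift and check.

Request:
arm_command --moves '[-0.3,0,3.5,0,0,0,0,0.1,0,0,0,0,0,0,0.1,0,0,0,0,0,0,0.1,0,0,-30,0,0,0,0.1,0,0,-60,0,0,0,0.1,30,0,-30,0,0,0,0.1,0,0,0,0,0,0,0.1,0,0,0,0,0,0]'

```text
clock: 32.12
tcp_pos: [0.4557, -0.1937, 0.2947]
orientation: [-0.001, -0.016, 1.0, 0.0]
wrist_force: [-0.2, -0.4, -0.6]
finger_gap: 0.047
grip_force: 0.0
```

```bash
python3 placed.py 0,.15 -.033,.095 .033,.095; python3 - <<'E'
from h import *
D=np.load("wt.npz");W=D["W"]
m=(W[...,2]>.238)&(W[...,2]<.246)&(np.hypot(W[...,0]-.4843,W[...,1]+.1918)<.03)
k=W[m].mean(0);print("knob",k.round(4),"angle",np.arctan2(k[1]+.1885,-(k[0]-.5943))+.03)
im2,_=read_camera("scene")
cv2.imwrite("pics/end.png",np.hstack([cv2.resize(D["im"],(400,300)),cv2.resize(im2[140:290,160:360],(400,300))]))
E
```

```text
[ 0.45554085 -0.19347984  0.29413919] 0.04730071049683717 [-0.24920985 -0.54861915 -0.81111043]
0,.15 [ 0.4992 -0.1914  0.0299  0.1475] 0.0002 2797 err mm [-0.  -0.1]
-.033,.095 [ 0.5006 -0.2247  0.0239  0.0931] 0.0003 2512 err mm [ 0.4 -0.4]
.033,.095 [ 0.4989 -0.1571  0.0341  0.0938] 0.0003 2552 err mm [0.7 1.2]
tray [ 0.4992 -0.1916  0.0294  0.0397] 0.0006 3234
knob [ 0.4832 -0.1918  0.241 ] angle 0.0003993263577456545
```

View pics/end.png

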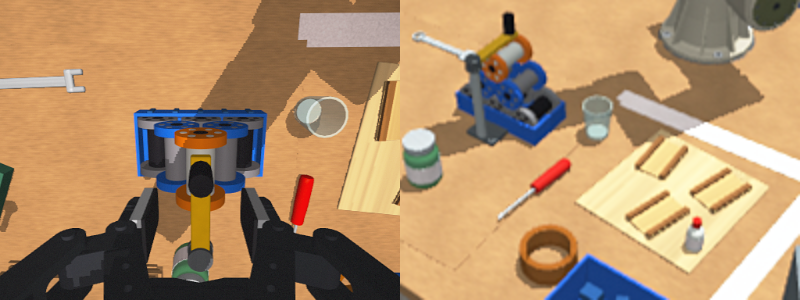

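The pyramid is complete and the hold-down arm lies over the orange reel at angle 0, with its knob at (200,178). The chocks are empty and the bystanders are undisturbed.

```bash
python3 -c "
from workcell import *
print(hand_in())"
```

```text
the job is handed in; nothing more can be done
None
```

The job is handed in: both blue reels and the orange reel are seated in the tray within about 1.5 mm of target, the hold-down arm is at its stop over the top reel, and nothing else on the bench looked moved in the last pictures; it took about 32 s of the 72 s allowed.

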